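Nest a specimen cup in the bench warmer

TASK

Put the specimen with the orange lid in to warm: first lower the empty aluminium adapter sleeve into the tapered well of the warmer until its collar sits flat on the block all round, then lower the orange-lidded cup into the sleeve until it rests on the sleeve's floor, and swing the clear hood fully shut over them. Keep the cup upright, do not let the sleeve or the cup drop into place or ram them in, and leave everything else on the bench where it stands.

Things in the scene. Friction and masses are not known exactly. Their poses are not given: they have to be found in the camera images.
- warmer: grey and black bench instrument 260 mm deep, 300 wide, 104 high, sloping display in front; origin under its middle. x axis: level, from its front to the hinge side; y along the hinge; z up. Two bays side by side, 132 mm apart centre to centre: one holds the bare block with the tapered well, the other a block of six blue-capped tubes that stand 38 mm above it.
- well (a point): centre of the mouth of the tapered well, level with the top face of its bare aluminium block (110 x 118 mm), 100 mm above the bench; in the left or the right bay. The round well is 58 mm wide at the mouth and narrows straight to 42 mm at 54 mm depth; the seated sleeve has 1 mm of play all round. Axes as warmer. The hood's hinge line lies 85 mm to the +x side.
- sleeve_mid (a point): centre, half-way up, of the aluminium adapter sleeve, open end up on the bench: 72 mm tall, 0.14 to 0.22 kg. Lower 50 mm: a cone, 41 mm wide at the foot, 56 under the collar. Upper 22 mm: a collar 65 mm wide with dark blue rings, to grip. Inside: 50 mm wide at the top, 34 at the floor, which is 4 mm thick. Seated, the collar rests on the block and this point is 14 mm below well.
- cup_mid (a point): centre, half-way up, of the closed specimen cup with orange lid, standing on the bench: 94 mm tall, 0.08 to 0.15 kg. Pale tapered body 76 mm tall, 32 mm wide at the foot, 50 at the top; above it the ribbed lid, 54 mm wide, 18 mm tall, to grip. Seated on the sleeve's floor, this point is 15 mm above sleeve_mid, the top 26 mm of the cup stands above the collar, play 1 mm all round.
- hood (a joint): angle of the clear hood about its rear hinge, rad: 0 fully shut, 1.57 upright, up to 2.0 leaning back (open). The hinge is stiff: the hood stays at any angle and needs 1 to 5 N at the tab, all the way down to its stop. Open, its tab reaches 310 mm above the bench. The hood is 286 mm wide, 165 deep, 58 high; its lower edge (open side) passes through the hinge line.
- hood_hinge (a point): middle of the hood's hinge line, at the rear edge of the warmer, 106 mm above the bench. Axes as warmer; the hinge line runs along y.
- hood_tab (a point): point on the black pull tab in the middle of the hood's front edge: on the tab's upper face when shut (the face away from the robot when open), 188 mm from the hinge line and 16 mm above the hood's lower edge. The tab is 90 mm wide along y, 8 mm thick and reaches from 165 to 200 mm from the hinge. z axis: out of that face (up when shut); x axis: towards the hinge.
- spare_cup_mid (a point): centre, half-way up, of another specimen cup of the same size with a blue lid: leave it alone.
- dishes_mid (a point): centre, half-way up, of a stack of four clear culture dishes, 57 mm wide and 50 mm tall: leave it alone.
- wash_bottle: white wash bottle with a green band and a red bent spout, 68 mm wide, 190 mm tall, standing left of the warmer; origin under its middle: leave it alone.
- media_bottle: small clear jar with a blue cap, 60 mm wide, 115 mm tall, standing left of the warmer; origin under its middle: leave it alone.
There are look-alikes about, which are no part of the job. Leave any green look-alike of the part that bears sleeve_mid alone.

How it is judged:
On the way, in this order (a step that is already met when the one before it is completed fails the run):
1. the sleeve is home in the well: upright, coaxial, its collar down on the block (horizontal distance between sleeve_mid and well below 0.004 m and z of sleeve_mid in the frame of well below -0.0115 m and angle between sleeve_mid's own z axis and vertical below 0.06 rad), for 0.2 s.
2. the cup is nested home in the seated sleeve: upright, coaxial, on the sleeve's floor (horizontal distance between sleeve_mid and well below 0.004 m and z of sleeve_mid in the frame of well below -0.0115 m and horizontal distance between cup_mid and sleeve_mid below 0.004 m and z of cup_mid in the frame of sleeve_mid below 0.0175 m and angle between cup_mid's own z axis and vertical below 0.07 rad), for 0.2 s.
3. the hood is shut (value of joint hood below 0.03 rad), for 0.2 s.
At the end, for the whole second after the job is handed in: The sleeve stands in the well within 4 mm of its axis and 2.5 mm of fully home, tilted less than 0.06 rad; the orange-lidded cup stands in it within 4 mm of its axis and 2.5 mm of its floor, tilted less than 0.07 rad; the hood is shut to within 0.03 rad (all of step 2 and angle between sleeve_mid's own z axis and vertical below 0.06 rad and value of joint hood below 0.03 rad); the robot touches nothing.
It fails at once if the orange-lidded cup is tipped more than 0.5 rad (angle between cup_mid's own z axis and vertical above 0.5 rad).
It fails at once if a bystander (blue-lidded cup, dishes, wash bottle, jar) is moved more than 25 mm (distance of any of spare_cup_mid, dishes_mid, wash_bottle, media_bottle from where it was at the start of the episode above 0.025 m).
It fails at once if the sleeve or the cup is rammed in (over 40 N between sleeve and block or between cup and sleeve) (contact force between sleeve and cup_block above 40 N or contact force between cup and sleeve above 40 N).
It fails at once if the sleeve or the cup drops in (moves faster than 0.35 m/s while its foot is inside the well or the sleeve) ((horizontal distance between sleeve_mid and well below 0.03 m and z of sleeve_mid in the frame of well below 0.034 m and linear speed of sleeve above 0.35 m/s) or (horizontal distance between cup_mid and sleeve_mid below 0.03 m and z of cup_mid in the frame of sleeve_mid below 0.08 m and linear speed of cup above 0.35 m/s)).
It also fails if it takes over 72 s, if anything falls off the work surface, if the arm or the gripper's body presses on something with over 40 N, if the wrist force passes 120 N, or if a joint passes its speed limit or range.

ROBOT

A 6-joint arm with a two-finger parallel gripper is mounted at the origin on the work surface. World frame = base frame: x ahead of the robot, y to its left, z up, the work surface at z = 0. Lengths are in m, angles in rad, forces in N, time in s.
With the tool pointing down it reaches from about 0.25 to 0.775 m from the base axis. Payload 4 kg.
Tool frame: the origin (TCP) lies at the very end of the fingers, on their centre line; the grasp point (between the pads) lies 19 mm behind it (robot.pinch_z is the distance from the TCP to the grasp point, in m); z points along the fingers, y is the line along which they close (so a half turn about z gives the same grasp; the last joint's range is limited). The gripper opens to 94 mm and grips with 3 to 60 N. Pads are 16 mm wide; open, the fingers measure 119 mm over their backs; the gripper's body (75 mm by 177 mm) begins 78 mm behind the grasp point.
Start: joints at [1.24, 0.087, 1.371, -0, 1.684, -0.103], TCP at [0.124, 0.536, 0.206] pointing down, gripper open.
Joint ranges: [-3.1, 3.1], [-0.76, 2.03], [0.27, 2.55], [-1.08, 4.22], [0.17, 2.65], [-2.57, 2.57]. Speed limits (rad/s): [2.79, 2.79, 3.14, 3.14, 3.14, 3.14].

INTERFACE

Orientations are given as [roll, pitch, yaw] about the fixed x, y, z axes, in that order (R = Rz(yaw) Ry(pitch) Rx(roll)).
In Python, from bench import robot gives the robot as it stands.
- The arm moves only by the tool arm_command, never from a script. Its argument "targets" is one flat list of numbers, 7 for each row, row after row: the turn, a rotation vector about the tool's x, y, z in degrees, then the shift along the tool's x, y, z in mm, then the closure, from -1 (fully open) to 1 (shut). In form: [ax, ay, az, x, y, z, hand, ax, ay, az, x, y, z, hand, ...]. A call has 1 to 20 rows; each row is the pose to reach, as a shift and turn from the pose commanded when the call began, along the tool's axes at that moment; what a row does not reach only later rows make up. A row lasts 1/10 s, in which the tool goes at most 50 mm and 8.59 degrees, less where a joint would pass 70% of its speed; a pose out of reach is approached as far as the arm can. A call with a gripper value outside its range is refused whole. The fingers move at their own pace and stop on an object; the grip force is fixed at half the most. Time passes only in rows, so rows that repeat a pose let the fingers close. It gives the time, the measured TCP pose, the force, the opening and the grip force at its end, in the units of the state.
- robot.get_obs(): the state, without advancing time (a new reading comes with each control period).
- robot.snapshot(name): name is "scene" or "side" or "wrist"; returns a dict with "color" (480x640x3 uint8, red, green, blue), "range_z" (480x640 float32, m along the optical axis (not along the pixel's ray), 0 where there is no reading), "fx", "fy", "cx", "cy" (pixels), "T" (4x4, takes a point from camera to world coordinates); the wrist camera has in their place "T_tool_cam" (4x4, takes a point from camera to tool coordinates, whose origin is the TCP and whose axes are the flange's). Camera axes: x right, y down, z forward; pixel columns grow to the right and rows downward; lengths in m; the calibration is good to about 2 mm. The wrist camera is an equidistant fisheye: a pixel r from the principal point sees the ray r / f radians off the axis. A picture is of the moment at which its call begins: read the wrist's pose just before it.
- robot.close_job(): hands the job in; it is judged then, once.
The state is a dict: "time": time; "joint_positions": joint angles; "qvel": joint speeds; "joint_torque": joint torques, N m; "tool_pos": TCP position; "ee_rot": TCP orientation; "wrist_force": force on the tool from outside, world axes, zero at the start; "wrist_torque": the same for the moment, N m; "width": finger opening in m; "finger_force": force on a finger pad.
Only numpy, scipy, OpenCV 4.12 (cv2) and the standard library are available. Lean on these libraries where they do the work, as an engineer would, in place of code of your own. Each camera call takes 0.05 s, during which the arm holds its last target. There are 200 camera calls.

## Working session

There is one attempt and no reset: what is moved stays moved. The work goes in short steps, Python scripts to look and compute and a tool call to move; the robot and the scene stay as the last step left them, time stands still between calls to the robot, and variables do not carry over. Pictures are saved under pics/ and viewed, at most 13 in all, crops included, and the job is handed in when it is done.

Besides the shell and the picture viewer there is one more tool, called as name(argument=value, ...) on one line, values as JSON. arm_command: Moves the arm, as the interface text tells. Its arguments: {"type":"object","properties":{"targets":{"type":"array"}},"required":["targets"]}

```bash
mkdir -p pics; cat > h.py <<'E'
import numpy as np, cv2
from bench import robot
from scipy.spatial.transform import Rotation as R
def snap(n,fn=None):
    o=robot.get_obs(); s=robot.snapshot(n)
    if n=='wrist':
        T=np.eye(4);T[:3,:3]=R.from_euler('xyz',o['ee_rot']).as_matrix();T[:3,3]=o['tool_pos'];s['T']=T@s['T_tool_cam']
    if fn: cv2.imwrite('pics/'+fn,s['color'][:,:,::-1])
    return s
def ray(s,u,v,fish=False):
    u=np.asarray(u,float);v=np.asarray(v,float)
    x=(u-s['cx'])/s['fx'];y=(v-s['cy'])/s['fy']
    if fish:
        r=np.hypot(x,y)+1e-12;d=np.stack([np.sin(r)*x/r,np.sin(r)*y/r,np.cos(r)],-1)
    else: d=np.stack([x,y,np.ones_like(x)],-1)
    return d@s['T'][:3,:3].T
def onplane(s,u,v,z,fish=False):
    d=ray(s,u,v,fish);o=s['T'][:3,3];return o+d*((z-o[2])/d[...,2])[...,None]
def cloud(s,fish=False):
    v,u=np.mgrid[:480,:640];d=ray(s,u,v,fish)
    zc=d@s['T'][:3,2]
    P=s['T'][:3,3]+d*(s['range_z']/zc)[...,None];P[s['range_z']==0]=np.nan;return P
E
python3 - <<'E'
from h import *
a=snap('scene','a.png');b=snap('side','b.png')
for s in(a,b):print(s['T'].round(3).tolist(),s['fx'],(s['range_z']>0).mean())
print(robot.get_obs())
np.savez('s0.npz',a=cloud(a),ac=a['color'],b=cloud(b),bc=b['color'])
E
```

```text
[[-0.983, 0.149, -0.109, 0.587], [0.184, 0.751, -0.634, 0.7], [-0.013, -0.643, -0.765, 0.9], [0.0, 0.0, 0.0, 1.0]] 544.555449368961 0.9959700520833333
[[-0.992, -0.102, 0.075, 0.398], [-0.126, 0.728, -0.673, 0.928], [0.014, -0.677, -0.735, 1.041], [0.0, 0.0, 0.0, 1.0]] 607.8352147361303 0.996005859375
{'time': 0.1, 'joint_positions': array([ 1.23992885e+00,  8.78833381e-02,  1.37209667e+00,  9.85001009e-06,
        1.68359445e+00, -1.03072541e-01]), 'qvel': array([ 2.56699068e-04,  8.38142733e-04, -1.69308223e-03, -1.16477163e-04,
        1.33667188e-04,  6.49471379e-05]), 'joint_torque': array([ 2.12664971e-03, -3.41251838e+01, -3.03302944e+01,  7.19341706e-02,
        3.04019137e-02, -1.21540952e-04]), 'tool_pos': array([0.12403213, 0.53532676, 0.20442327]), 'ee_rot': array([-3.13962237e+00, -2.13646152e-04,  2.91379860e+00]), 'wrist_force': array([-1.06500761,  0.10438075,  0.75890613]), 'wrist_torque': array([ 0.0120246 , -0.00579395,  0.01868178]), 'finger_force': 0.0, 'width': 0.09415938205292786}
```

View pics/a.png

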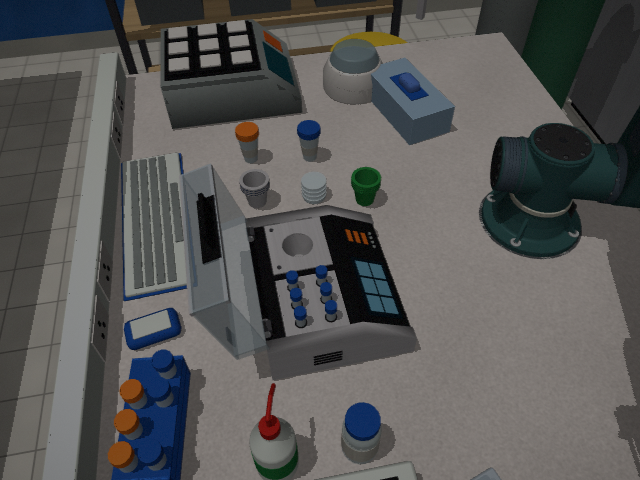

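View pics/b.png

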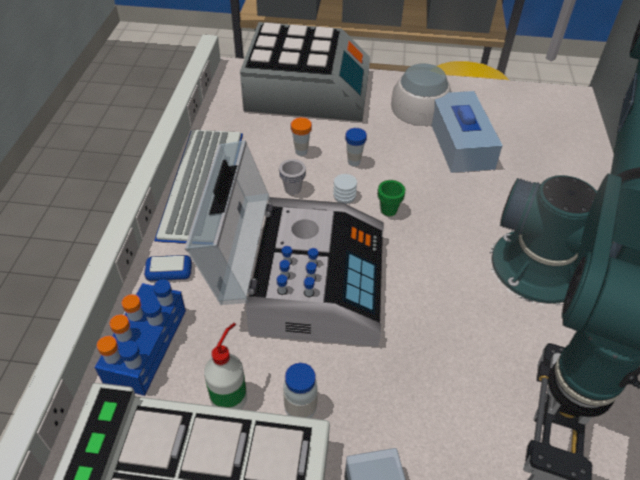

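The scene shows the orange-lidded cup at about (248,140), the grey sleeve at (255,188), the well at (297,244), the open hood's tab at (207,228), and dishes and green decoy at (314,187) and (366,185). The side view agrees: cup (301,135), sleeve (292,176), well (305,228).

```bash
python3 - <<'E'
from h import *
d=np.load('s0.npz')
def fit(P,n=0):
    A=np.c_[2*P[:,:2],np.ones(len(P))];
    for _ in range(4):
        x=np.linalg.lstsq(A,(P[:,:2]**2).sum(1),rcond=None)[0];r=np.sqrt(x[2]+x[0]**2+x[1]**2)
        e=abs(np.hypot(*(P[:,:2]-x[:2]).T)-r);k=e<max(.002,2*np.median(e));P=P[k];A=A[k]
    return x[:2].round(4),round(r,4),len(P)
for c,boxes in(('a',dict(cup=(225,275,118,165),sleeve=(236,274,166,212),spare=(294,325,118,165),dish=(298,330,170,203),green=(348,384,165,210))),('b',dict(cup=(285,318,112,155),sleeve=(274,308,156,198),spare=(340,370,125,168),dish=(330,360,172,206),green=(374,408,178,218)))):
    P=d[c]
    for n,(u0,u1,v0,v1) in boxes.items():
        Q=P[v0:v1,u0:u1].reshape(-1,3);Q=Q[Q[:,2]>.02]
        zt=np.percentile(Q[:,2],97);T=Q[Q[:,2]>zt-.004]
        print(c,n,'ztop',zt.round(4),'topmid',((T.min(0)+T.max(0))/2)[:2].round(4),'ext',np.ptp(T,0)[:2].round(3),'fit',fit(T))
    # block face
    Q=P.reshape(-1,3)
    m=(abs(P[...,2]-.1)<.004).astype(np.uint8)
    u0,u1,v0,v1=(250,335,210,280) if c=='a' else (270,335,200,255)
    M=np.zeros_like(m);M[v0:v1,u0:u1]=m[v0:v1,u0:u1]
    dk=P[v0:v1,u0:u1].reshape(-1,3);w=dk[(dk[:,2]<.092)&(dk[:,2]>.03)]
    print(c,'well pts',len(w),w.mean(0).round(3),w.min(0).round(3),w.max(0).round(3))
    # hood points and warmer front
    print('zs',[(uv,P[uv[1],uv[0]].round(3).tolist()) for uv in ([(270,222),(262,240),(275,272),(325,268),(318,222),(297,244),(300,228),(198,200),(213,255),(207,228),(187,175),(240,352),(390,349),(370,216)] if c=='a' else [(305,228),(285,220),(325,246),(213,208),(224,182)])])
E
```

```text
a cup ztop 0.0953 topmid [ 0.5824 -0.3134] ext [0.052 0.052] fit (array([ 0.5821, -0.3132]), np.float64(0.0216), 151)
a sleeve ztop 0.1373 topmid [ 0.6213 -0.0187] ext [0.008 0.007] fit (array([ 0.6213, -0.0179]), np.float64(0.0026), 25)
a spare ztop 0.0953 topmid [ 0.4403 -0.2902] ext [0.052 0.056] fit (array([ 0.4402, -0.291 ]), np.float64(0.0218), 145)
a dish ztop 0.0517 topmid [ 0.4526 -0.162 ] ext [0.055 0.056] fit (array([ 0.4528, -0.1607]), np.float64(0.0228), 179)
a green ztop 0.0724 topmid [ 0.3417 -0.1263] ext [0.065 0.068] fit (array([ 0.3421, -0.1255]), np.float64(0.0294), 173)
a well pts 504 [0.521 0.034 0.069] [ 0.492 -0.006  0.04 ] [0.578 0.074 0.092]
zs [((270, 222), [0.564, -0.009, 0.103]), ((262, 240), [0.585, 0.032, 0.101]), ((275, 272), [0.57, 0.109, 0.098]), ((325, 268), [0.484, 0.144, 0.135]), ((318, 222), [0.472, 0.006, 0.098]), ((297, 244), [0.518, 0.029, 0.069]), ((300, 228), [0.509, 0.015, 0.1]), ((198, 200), [0.673, 0.093, 0.293]), ((213, 255), [0.66, 0.181, 0.262]), ((207, 228), [0.663, 0.15, 0.289]), ((187, 175), [0.695, -0.012, 0.251]), ((240, 352), [0.6
[... 252 characters left out ...]
1138] ext [0.064 0.17 ] fit (array([ 0.5813, -0.1678]), np.float64(0.0296), 78)
b spare ztop 0.0966 topmid [ 0.4395 -0.2919] ext [0.052 0.056] fit (array([ 0.439 , -0.2916]), np.float64(0.0213), 114)
b dish ztop 0.1047 topmid [ 0.4583 -0.0275] ext [0.033 0.014] fit (array([ 0.4596, -0.0277]), np.float64(0.0107), 44)
b green ztop 0.0745 topmid [ 0.3414 -0.1265] ext [0.061 0.067] fit (array([ 0.3413, -0.1262]), np.float64(0.0292), 130)
b well pts 359 [0.521 0.032 0.072] [ 0.467 -0.011  0.042] [0.577 0.088 0.092]
zs [((305, 228), [0.522, 0.027, 0.075]), ((285, 220), [0.565, 0.034, 0.1]), ((325, 246), [0.471, 0.098, 0.102]), ((213, 208), [0.67, 0.175, 0.261]), ((224, 182), [0.66, 0.123, 0.279])]
```

```bash
python3 - <<'E'
import cv2
a=cv2.imread('pics/a.png')[150:370,180:420]
cv2.imwrite('pics/c.png',cv2.resize(a,None,fx=2.7,fy=2.7,interpolation=2))
E
```

```text
(no output)
```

View pics/c.png

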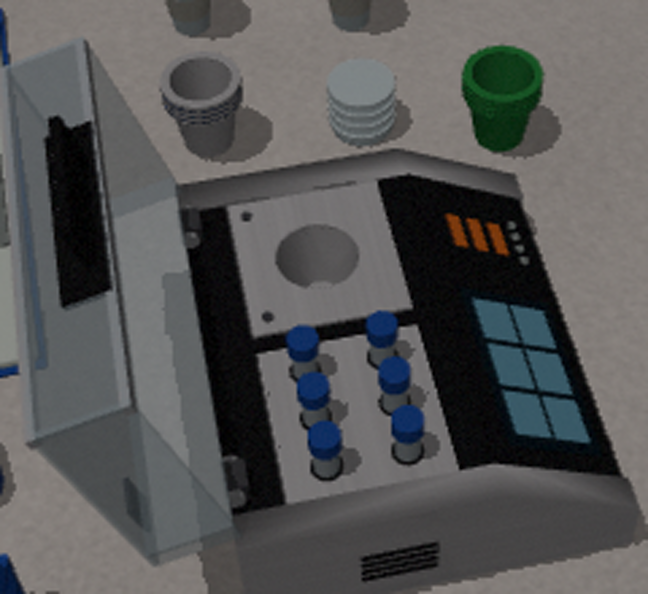

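The crop shows the sleeve's rim at about (201,80), the round well at (317,256), and block corners at about (232,207), (380,182), (413,307), (252,338).

```bash
cat >> h.py <<'E'
from scipy.optimize import least_squares
def circ(P,r=None):
    P=P[:,:2];c0=P.mean(0)
    f=(lambda x:np.hypot(*(P-x[:2]).T)-(r if r else x[2]))
    return least_squares(f,[*c0,.03] if not r else c0,loss='soft_l1',f_scale=.001).x.round(4)
E
python3 - <<'E'
from h import *
d=np.load('s0.npz');a=snap('scene');b=snap('side')
u=lambda p:(180+p[0]/2.7,150+p[1]/2.7)
C=np.array([onplane(a,*u(p),.1)[:2] for p in[(232,207),(380,182),(413,307),(252,338)]]);print('corners',C.round(3).tolist())
e=[C[0]-C[1],C[3]-C[2]];print('yaw x',[np.degrees(np.arctan2(k[1],k[0])) for k in e]);print('yaw y',[np.degrees(np.arctan2(*(k[::-1])))-90 for k in(C[3]-C[0],C[2]-C[1])],[np.hypot(*k) for k in e])
for n,s,box in(('a',a,(250,338,212,280)),('b',b,(272,335,200,256))):
    P=d[n]
    S=P.reshape(-1,3);k=(abs(S[:,0]-.58)<.06)&(abs(S[:,1]+.168)<.055)&(S[:,2]>.066)&(S[:,2]<.08);T=S[k]
    print(n,'sleeve',circ(T),T.min(0).round(4),T.max(0).round(4))
    w=(P[...,2]<.0965).astype(np.uint8);u0,u1,v0,v1=box;M=np.zeros_like(w);M[v0:v1,u0:u1]=w[v0:v1,u0:u1]
    cs,_=cv2.findContours(M,cv2.RETR_EXTERNAL,cv2.CHAIN_APPROX_NONE)
    for c in cs:
        if cv2.contourArea(c)>200:
            Q=onplane(s,c[:,0,0],c[:,0,1],.1);q=circ(Q);print(n,'well',q,cv2.contourArea(c))
    # hood: tab dark pixels
    H=P[(P[...,2]>.2)&(P[...,0]>.55)&(P[...,1]<.3)&(P[...,1]>-.1)];print('hood ext',np.percentile(H,[1,50,99],axis=0).round(3).tolist())
    g=(d[n+'c'].max(2)<40)&(P[...,2]>.24)&(P[...,0]>.6)&(P[...,1]>-.05)&(P[...,1]<.3);H=P[g];print('tab',len(H),np.percentile(H,[2,50,98],axis=0).round(3).tolist())
E
```

```text
corners [[0.573, -0.001], [0.464, -0.004], [0.463, 0.112], [0.574, 0.117]]
yaw x [np.float64(1.5477050537650485), np.float64(2.3706260989209778)]
yaw y [np.float64(-0.38904958279773894), np.float64(0.5115061286327318)] [np.float64(0.10901629242902078), np.float64(0.11090869985873933)]
a sleeve [ 0.5825 -0.1664  0.0289] [ 0.5506 -0.2011  0.0661] [ 0.6146 -0.132   0.0754]
a well [0.5209 0.0552 0.0274] 513.5
hood ext [[0.636, -0.017, 0.203], [0.671, 0.168, 0.255], [0.706, 0.268, 0.295]]
tab 1169 [[0.651, 0.065, 0.257], [0.663, 0.142, 0.266], [0.679, 0.187, 0.296]]
b sleeve [ 0.5817 -0.1671  0.029 ] [ 0.5494 -0.2051  0.066 ] [ 0.6145 -0.131   0.0763]
b well [0.5195 0.0543 0.0265] 354.5
hood ext [[0.634, -0.019, 0.203], [0.666, 0.167, 0.256], [0.706, 0.267, 0.296]]
tab 645 [[0.652, 0.068, 0.259], [0.661, 0.139, 0.273], [0.673, 0.184, 0.297]]
```

```bash
cat >> h.py <<'E'
def mv(p,rpy=(np.pi,0,np.pi)):
    o=robot.get_obs();A=R.from_euler('xyz',o['ee_rot']);B=R.from_euler('xyz',rpy)
    print('at',o['tool_pos'].round(4),'rotvec',(A.inv()*B).as_rotvec(degrees=True).round(2),'shift',(A.inv().apply(np.array(p)-o['tool_pos'])*1000).round(1),'t',round(o['time'],2),'F',o['wrist_force'].round(1),'w',round(o['width'],4))
E
python3 -c "
from h import *
mv((.582,-.167,.2))"
```

```text
at [0.1241 0.5355 0.2047] rotvec [ -0.08  -0.02 -13.05] shift [-604.7 -580.9    5.5] t 0.2 F [ 0.6  0.5 -0.3] w 0.0937
```

arm_command(targets=[0,0,-2,-60,-58,-30,-1,0,0,-4,-120,-116,-60,-1,0,0,-6,-180,-174,-60,-1,0,0,-8,-240,-232,-60,-1,0,0,-10,-300,-290,-60,-1,0,0,-12,-360,-348,-60,-1,0,0,-13,-420,-406,-60,-1,0,0,-13,-480,-464,-50,-1,0,0,-13,-540,-522,-30,-1,0,0,-13,-580,-560,-10,-1,0,0,-13,-600,-577,0,-1,0,0,-13,-605,-581,5,-1,0,0,-13,-605,-581,5,-1,0,0,-13,-605,-581,5,-1,0,0,-13,-605,-581,5,-1,0,0,-13,-605,-581,5,-1,0,0,-13,-605,-581,5,-1])

```text
time: 1.9
tool_pos: [0.5831, -0.1687, 0.1998]
ee_rot: [3.141, -0.0, 3.14]
wrist_force: [1.2, -0.2, 1.0]
width: 0.0938
finger_force: 0.0
```

```bash
python3 - <<'E'
from h import *
s=snap('wrist','d.png');print(s['T_tool_cam'].round(3).tolist(),s['fx'],s['cx'],s['cy'],(s['range_z']>0).mean())
mv((.582,-.167,.054))
P=cloud(s,True);np.save('w.npy',P)
S=P.reshape(-1,3);k=(abs(S[:,0]-.58)<.06)&(abs(S[:,1]+.168)<.055)&(S[:,2]>.062)&(S[:,2]<.08);T=S[k];print(len(T))
if len(T)>20:print(circ(T),T.min(0),T.max(0))
E
```

```text
[[0.001, -0.974, -0.227, 0.066], [1.0, 0.001, -0.001, 0.001], [0.001, -0.227, 0.974, -0.179], [0.0, 0.0, 0.0, 1.0]] 371.64829954431775 320.89324308509515 245.4025423379836 0.92228515625
at [ 0.5853 -0.1753  0.1951] rotvec [-0.18 -0.18 -0.38] shift [  2.9   8.7 141.1] t 1.95 F [ 2.  -3.8 -2.7] w 0.0941
2250
[ 0.5807 -0.1695  0.0282] [ 0.54946643 -0.20168712  0.06202972] [ 0.61364921 -0.13785375  0.07481616]
```

View pics/d.png

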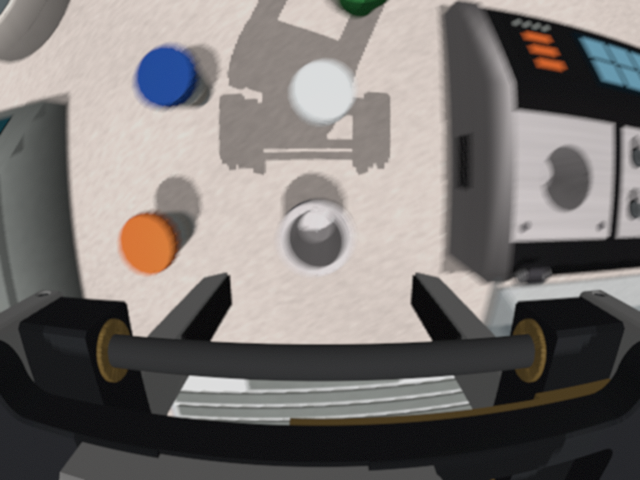

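The wrist view shows the sleeve at (315,237) between the fingers, the orange lid at (148,243), and the well at (567,178). The pose still drifts, so I'll let it settle and re-measure everything in one frame.

arm_command(targets=[0,0,0,0,0,0,-1,0,0,0,0,0,0,-1,0,0,0,0,0,0,-1,0,0,0,0,0,0,-1])

```text
time: 2.35
tool_pos: [0.5822, -0.1655, 0.2019]
ee_rot: [-3.141, 0.002, -3.141]
wrist_force: [0.5, 0.5, 0.1]
width: 0.0937
finger_force: 0.0
```

```bash
cat >> h.py <<'E'
def look():
    mv((.582,-.167,.054));s=snap('wrist');mv((.582,-.167,.054))
    P=cloud(s,True);S=P.reshape(-1,3);V=lambda c,r,z0,z1:S[(np.hypot(S[:,0]-c[0],S[:,1]-c[1])<r)&(S[:,2]>z0)&(S[:,2]<z1)]
    for n,c,z in(('sleeve',(.582,-.168),.072),('cup',(.582,-.314),.094)):
        T=V(c,.05,z-.006,z+.006)
        if len(T)>50:
            c2=(T.min(0)+T.max(0))/2;m=np.zeros((480,640),np.uint8)
            k=(np.hypot(P[...,0]-c2[0],P[...,1]-c2[1])<.05)&(abs(P[...,2]-z)<.006);m[k]=1
            cs=max(cv2.findContours(m,0,1)[0],key=cv2.contourArea)
            Q=onplane(s,cs[:,0,0],cs[:,0,1],z,True);print(n,len(T),c2.round(4),'contour',circ(Q))
    k=(np.hypot(P[...,0]-.52,P[...,1]-.055)<.045)&(P[...,2]<.097)&(P[...,2]>.03);m=k.astype(np.uint8)
    if k.sum()>50:
        cs=max(cv2.findContours(m,0,1)[0],key=cv2.contourArea);Q=onplane(s,cs[:,0,0],cs[:,0,1],.1,True);print('well',k.sum(),circ(Q))
    return s,P
E
python3 -c "
from h import *
look()"
```

```text
at [ 0.5822 -0.1655  0.2019] rotvec [-0.03  0.12  0.04] shift [  0.5  -1.4 147.9] t 2.35 F [0.5 0.5 0.1] w 0.0937
at [ 0.5823 -0.1656  0.2019] rotvec [-0.04  0.12  0.04] shift [  0.6  -1.3 147.9] t 2.4 F [ 0.6 -0.   0.1] w 0.0941
sleeve 2074 [ 0.5817 -0.1695  0.0704] contour [ 0.5814 -0.1694  0.0322]
cup 2717 [ 0.5816 -0.3152  0.0923] contour [ 0.5809 -0.3142  0.0272]
well 2327 [0.5197 0.051  0.0275]
```

arm_command(targets=[0,0,0,1,-3,30,-1,0,0,0,1,-3,60,-1,0,0,0,1,-3,85,-1,0,0,0,1,-3,105,-1,0,0,0,1,-3,120,-1,0,0,0,1,-3,132,-1,0,0,0,1,-3,140,-1,0,0,0,1,-3,146,-1,0,0,0,1,-3,147,-1,0,0,0,1,-3,147,-1,0,0,0,1,-3,147,-1,0,0,0,1,-3,147,1,0,0,0,1,-3,147,1,0,0,0,1,-3,147,1,0,0,0,1,-3,147,1,0,0,0,1,-3,147,1,0,0,0,1,-3,147,1,0,0,0,1,-3,147,1])

```text
time: 4.2
tool_pos: [0.5815, -0.1699, 0.0536]
ee_rot: [-3.141, 0.0, 3.141]
wrist_force: [0.0, -1.3, 0.9]
width: 0.0644
finger_force: 30.0
```

arm_command(targets=[0,0,0,0,0,-5,1,0,0,0,0,0,-20,1,0,0,0,0,0,-45,1,0,0,0,0,0,-75,1,0,0,0,5,5,-105,1,0,0,0,12,20,-130,1,0,0,0,22,45,-143,1,0,0,0,35,70,-147,1,0,0,0,46,95,-147,1,0,0,0,54,115,-147,1,0,0,0,59,130,-147,1,0,0,0,62,137,-147,1,0,0,0,62,140,-147,1,0,0,0,62,140,-147,1,0,0,0,62,140,-147,1,0,0,0,62,140,-147,1,0,0,0,62,140,-147,1,0,0,0,62,140,-147,1])

```text
time: 6.0
tool_pos: [0.5196, -0.0301, 0.2003]
ee_rot: [3.141, -0.0, 3.14]
wrist_force: [-0.2, -0.8, -1.3]
width: 0.0643
finger_force: 30.0
```

```bash
python3 - <<'E'
from h import *
s,P=look()
cv2.imwrite('pics/e.png',s['color'][:,:,::-1])
o=robot.get_obs();print(o['ee_rot'],o['finger_force'])
S=P.reshape(-1,3);tp=o['tool_pos'];k=(np.hypot(S[:,0]-tp[0],S[:,1]-tp[1])<.036)&(abs(S[:,2]-tp[2]-.017)<.012)
T=S[k];print('sleeve in hand',len(T),T.min(0).round(4),T.max(0).round(4),circ(T) if len(T)>9 else '')
E
```

```text
at [ 0.5196 -0.0301  0.2003] rotvec [ 0.01 -0.01 -0.09] shift [ -62.7 -136.8  146.3] t 6.0 F [-0.2 -0.8 -1.3] w 0.0643
at [ 0.5196 -0.03    0.2004] rotvec [ 0.   -0.01 -0.08] shift [ -62.7 -136.9  146.3] t 6.05 F [ 0.6  0.2 -1.6] w 0.0643
cup 380 [ 0.5705 -0.3145  0.0923] contour [ 0.5831 -0.3116  0.0291]
well 3662 [0.5194 0.052  0.0279]
[ 3.14153173e+00 -1.81035726e-04  3.14020995e+00] 29.996400594245642
sleeve in hand 7258 [ 0.4871 -0.0647  0.2054] [0.5446 0.0049 0.2293] [ 0.5167 -0.0292  0.0276]
```

View pics/e.png

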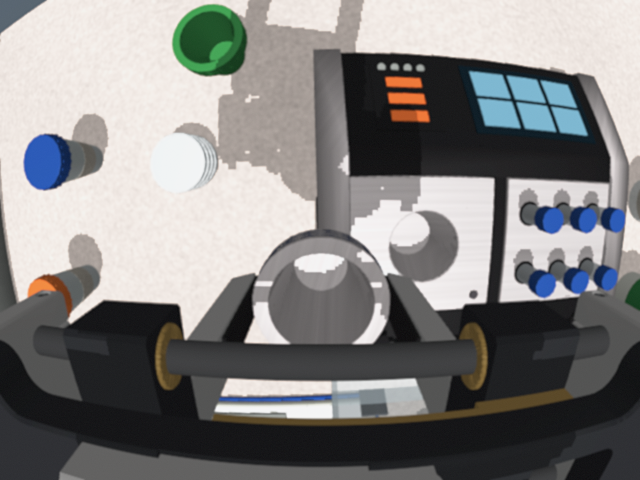

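The wrist view shows the sleeve's rim at about (320,290), held upright between the pads, and the well mouth at (424,246) clear to its right.

```bash
python3 - <<'E'
from h import *
s=snap('wrist');P=cloud(s,True);o=robot.get_obs();tp=o['tool_pos']
S=P.reshape(-1,3);print(np.histogram(S[(np.hypot(*(S[:,:2]-tp[:2]).T)<.04)&(S[:,2]>tp[2])&(S[:,2]<tp[2]+.03)][:,2]-tp[2],bins=15))
r=np.hypot(*(S[:,:2]-tp[:2]).T)
for zz in(.016,.018,.020):
    T=S[(r>.02)&(r<.036)&(abs(S[:,2]-tp[2]-zz)<.0025)];print(zz,len(T),circ(T,.02875)-tp[:2],circ(T)-[*tp[:2],0])
# well rim on annulus: block-top points near well, inner edge per angle
c=np.array([.5194,.052]);rr=np.hypot(*(S[:,:2]-c).T);T=S[(rr<.045)&(rr>.02)&(abs(S[:,2]-.1)<.002)]
print('block z',np.median(S[(rr<.05)&(rr>.033)][:,2]))
for _ in range(5):
    th=np.arctan2(*(T[:,:2]-c).T[::-1]);rr=np.hypot(*(T[:,:2]-c).T);b=((th+np.pi)/(2*np.pi)*36).astype(int)
    E=np.array([T[b==i][np.argmin(rr[b==i])] for i in range(36) if (b==i).sum()>3]);q=circ(E);c=q[:2]
print('well rim',q,len(E))
E
```

```text
(array([ 351,  368,  361,  415,  435,  381,  404,  401,  916, 3847,  174,
         99,  107,  115,  107]), array([5.71737578e-06, 2.00453712e-03, 4.00335687e-03, 6.00217662e-03,
       8.00099637e-03, 9.99981612e-03, 1.19986359e-02, 1.39974556e-02,
       1.59962754e-02, 1.79950951e-02, 1.99939149e-02, 2.19927346e-02,
       2.39915544e-02, 2.59903741e-02, 2.79891938e-02, 2.99880136e-02]))
0.016 2472 [-0.00222573  0.00086248] [-0.00262573  0.00106248  0.0276    ]
0.018 4901 [-0.00042573  0.00096248] [-0.00082573  0.00096248  0.0283    ]
0.02 4510 [-0.00012573  0.00096248] [-0.00022573  0.00096248  0.0287    ]
block z 0.308472619984248
well rim [0.5198 0.0524 0.0287] 35
```

arm_command(targets=[0,0,0,0,10,0,1,0,0,0,0,28,0,1,0,0,0,0,48,0,1,0,0,0,0,65,0,1,0,0,0,0,76,0,1,0,0,0,0,81.5,0,1,0,0,0,0,81.5,0,1,0,0,0,0,81.5,0,1,0,0,0,0,81.5,10,1,0,0,0,0,81.5,25,1,0,0,0,0,81.5,40,1,0,0,0,0,81.5,50,1,0,0,0,0,81.5,57,1,0,0,0,0,81.5,64,1,0,0,0,0,81.5,70,1,0,0,0,0,81.5,75,1,0,0,0,0,81.5,78,1,0,0,0,0,81.5,80,1,0,0,0,0,81.5,80,1,0,0,0,0,81.5,80,1])

```text
time: 8.1
tool_pos: [0.5198, 0.0518, 0.1208]
ee_rot: [3.141, 0.001, 3.141]
wrist_force: [0.7, -0.4, -2.5]
width: 0.0642
finger_force: 30.0
```

arm_command(targets=[0,0,0,0,0,2,1,0,0,0,0,0,4,1,0,0,0,0,0,6,1,0,0,0,0,0,8,1,0,0,0,0,0,9,1,0,0,0,0,0,10,1,0,0,0,0,0,10,1,0,0,0,0,0,10,1])

```text
time: 8.9
tool_pos: [0.5196, 0.0518, 0.1105]
ee_rot: [3.142, 0.0, 3.141]
wrist_force: [0.4, 1.1, -2.9]
width: 0.0643
finger_force: 30.0
```

arm_command(targets=[0,0,0,0,0,1,1,0,0,0,0,0,2,1,0,0,0,0,0,3,1,0,0,0,0,0,4,1,0,0,0,0,0,5,1,0,0,0,0,0,5,1,0,0,0,0,0,5,1])

```text
time: 9.6
tool_pos: [0.5196, 0.0518, 0.1054]
ee_rot: [3.142, -0.0, 3.141]
wrist_force: [-0.1, -0.3, -2.5]
width: 0.0641
finger_force: 30.0
```

arm_command(targets=[0,0,0,0,0,0.5,1,0,0,0,0,0,1,1,0,0,0,0,0,1.5,1,0,0,0,0,0,1.5,1,0,0,0,0,0,1.5,1])

```text
time: 10.1
tool_pos: [0.5196, 0.0518, 0.104]
ee_rot: [3.141, 0.0, 3.141]
wrist_force: [0.3, -0.8, -2.5]
width: 0.064
finger_force: 30.0
```

arm_command(targets=[0,0,0,0,0,0.5,1,0,0,0,0,0,1,1,0,0,0,0,0,1,1,0,0,0,0,0,1,1])

```text
time: 10.5
tool_pos: [0.5197, 0.0517, 0.1036]
ee_rot: [3.142, 0.001, 3.141]
wrist_force: [-1.1, -1.1, 1.8]
width: 0.0641
finger_force: 30.0
```

arm_command(targets=[0,0,0,0,0,0,0.2,0,0,0,0,0,0,-0.4,0,0,0,0,0,0,-1,0,0,0,0,0,0,-1,0,0,0,0,0,0,-1,0,0,0,0,0,0,-1,0,0,0,0,0,-5,-1,0,0,0,0,0,-15,-1,0,0,0,0,0,-35,-1,0,0,0,0,0,-60,-1,0,0,0,0,0,-80,-1,0,0,0,0,0,-95,-1,0,0,0,0,0,-100,-1,0,0,0,0,0,-100,-1,0,0,0,0,0,-100,-1,0,0,0,0,0,-100,-1])

```text
time: 12.1
tool_pos: [0.5189, 0.0517, 0.2015]
ee_rot: [3.141, -0.003, 3.141]
wrist_force: [0.2, 0.2, 0.7]
width: 0.0938
finger_force: 0.0
```

```bash
python3 - <<'E'
from h import *
s=snap('wrist','f.png');P=cloud(s,True);mv((.5812,-.315,.2))
S=P.reshape(-1,3);c=np.array([.5197,.0517]);r=np.hypot(*(S[:,:2]-c).T)
T=S[(r>.02)&(r<.036)&(abs(S[:,2]-.122)<.005)];print('rim',len(T),np.percentile(T[:,2],[5,50,95]).round(4),circ(T,.02875),circ(T))
A=np.c_[T[:,:2]-c,np.ones(len(T))];T2=T[abs(T[:,2]-np.median(T[:,2]))<.0025];A=np.c_[T2[:,:2]-c,np.ones(len(T2))];print('tilt',np.linalg.lstsq(A,T2[:,2],rcond=None)[0])
B=S[(r>.036)&(r<.05)&(S[:,2]<.11)&(S[:,2]>.09)];print('block',np.median(B[:,2]),len(B))
E
```

```text
at [0.519  0.0518 0.2016] rotvec [ 0.01 -0.14 -0.05] shift [ -62.6 -366.7    1.4] t 12.15 F [-0.5 -0.8  0.5] w 0.0942
rim 2802 [0.119  0.1221 0.1233] [0.5193 0.0526] [0.5193 0.0526 0.0284]
tilt [-0.00176572 -0.00054132  0.12210663]
block 0.10021431261583102 5446
```

View pics/f.png

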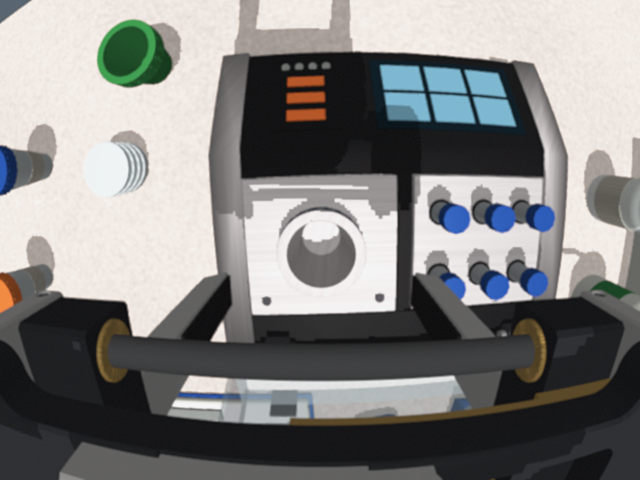

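The picture shows the sleeve seated level in the well: rim at (321,252), z 0.122, on block at 0.100. Next, the cup.

arm_command(targets=[0,0,0,-3,-15,0,-1,0,0,0,-9,-50,0,-1,0,0,0,-16,-90,0,-1,0,0,0,-23,-135,0,-1,0,0,0,-31,-180,0,-1,0,0,0,-39,-225,0,-1,0,0,0,-46,-270,0,-1,0,0,0,-53,-310,0,-1,0,0,0,-59,-340,0,-1,0,0,0,-61,-358,0,-1,0,0,0,-62,-365,0,-1,0,0,0,-62,-367,0,-1,0,0,0,-62,-367,0,-1,0,0,0,-62,-367,0,-1,0,0,0,-62,-367,0,-1,0,0,0,-62,-367,0,-1,0,0,0,-62,-367,0,-1,0,0,0,-62,-367,0,-1])

```text
time: 13.95
tool_pos: [0.5813, -0.315, 0.203]
ee_rot: [3.142, 0.0, 3.141]
wrist_force: [-0.6, -0.7, 0.3]
width: 0.0942
finger_force: 0.0
```

```bash
python3 - <<'E'
from h import *
look();mv((.5812,-.315,.075))
E
```

```text
at [ 0.5813 -0.315   0.203 ] rotvec [ 0.    0.   -0.03] shift [ -0.6 148.  149. ] t 13.95 F [-0.6 -0.7  0.3] w 0.0942
at [ 0.5813 -0.3152  0.203 ] rotvec [ 0.    0.   -0.04] shift [ -0.6 148.1 149. ] t 14.0 F [-0.  -0.5 -0.5] w 0.0938
cup 3482 [ 0.581  -0.3162  0.0923] contour [ 0.5807 -0.3157  0.0266]
at [ 0.5813 -0.3152  0.203 ] rotvec [ 0.    0.   -0.04] shift [1.00e-01 1.00e-01 1.28e+02] t 14.0 F [-0.  -0.5 -0.5] w 0.0938
```

arm_command(targets=[0,0,0,0,-1,20,-1,0,0,0,0,-1,50,-1,0,0,0,0,-1,75,-1,0,0,0,0,-1,95,-1,0,0,0,0,-1,110,-1,0,0,0,0,-1,120,-1,0,0,0,0,-1,126,-1,0,0,0,0,-1,127,-1,0,0,0,0,-1,127,-1,0,0,0,0,-1,127,-1,0,0,0,0,-1,127,1,0,0,0,0,-1,127,1,0,0,0,0,-1,127,1,0,0,0,0,-1,127,1,0,0,0,0,-1,127,1,0,0,0,0,-1,127,1,0,0,0,0,-1,127,1,0,0,0,0,-1,127,1])

```text
time: 15.8
tool_pos: [0.5812, -0.3163, 0.0759]
ee_rot: [3.142, -0.0, 3.141]
wrist_force: [-0.7, -0.3, 0.1]
width: 0.0536
finger_force: 30.0
```

arm_command(targets=[0,0,0,0,0,-5,1,0,0,0,0,0,-20,1,0,0,0,0,0,-45,1,0,0,0,0,0,-75,1,0,0,0,0,5,-105,1,0,0,0,3,20,-130,1,0,0,0,8,45,-150,1,0,0,0,14,80,-164,1,0,0,0,21,120,-164,1,0,0,0,28,165,-164,1,0,0,0,36,210,-164,1,0,0,0,43,255,-164,1,0,0,0,50,295,-164,1,0,0,0,55,327,-164,1,0,0,0,59,350,-164,1,0,0,0,61,363,-164,1,0,0,0,62,367,-164,1,0,0,0,62,368,-164,1,0,0,0,62,368,-164,1,0,0,0,62,368,-164,1])

```text
time: 17.8
tool_pos: [0.5198, 0.0507, 0.2399]
ee_rot: [-3.141, -0.0, 3.139]
wrist_force: [0.0, -0.1, -1.4]
width: 0.0534
finger_force: 30.0
```

arm_command(targets=[0,0,0,0,0,0,1,0,0,0,0,0,0,1,0,0,0,0,0,0,1])

```text
time: 18.1
tool_pos: [0.5196, 0.0514, 0.2399]
ee_rot: [3.142, -0.0, 3.14]
wrist_force: [0.3, -0.3, -2.2]
width: 0.0529
finger_force: 30.0
```

```bash
python3 - <<'E'
from h import *
mv((.5195,.0517,.13));s=snap('wrist','g.png');P=cloud(s,True);tp=robot.get_obs()['tool_pos']
m=((np.hypot(P[...,0]-tp[0],P[...,1]-tp[1])<.04)&(abs(P[...,2]-tp[2]-.018)<.003)).astype(np.uint8)
cs=max(cv2.findContours(m,0,1)[0],key=cv2.contourArea);Q=onplane(s,cs[:,0,0],cs[:,0,1],tp[2]+.018,True);print('lid',circ(Q)-[*tp[:2],0],circ(Q,.027)-tp[:2],m.sum())
E
```

```text
at [0.5196 0.0514 0.2399] rotvec [ 0.   -0.01 -0.09] shift [1.000e-01 3.000e-01 1.099e+02] t 18.1 F [ 0.3 -0.3 -2.2] w 0.0529
lid [-0.00120965  0.00088912  0.0268    ] [-0.00120965  0.00088912] 9282
```

View pics/g.png

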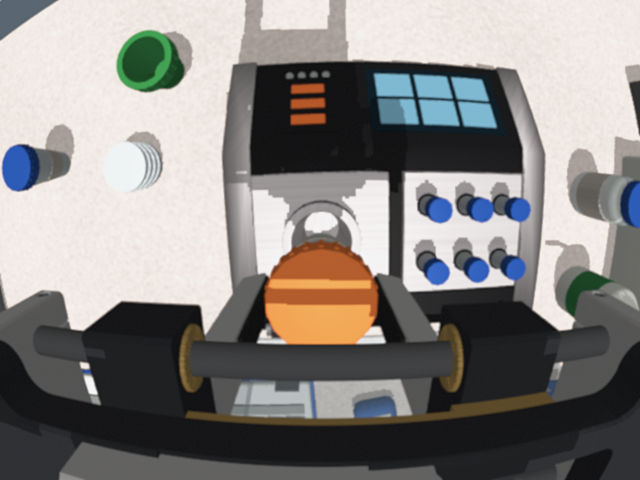

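The lid sits at (321,297), held upright in line with the sleeve mouth at (321,228) below it. Lowering now.

arm_command(targets=[0,0,0,-0.5,0.4,8,1,0,0,0,-0.5,0.4,22,1,0,0,0,-0.5,0.4,36,1,0,0,0,-0.5,0.4,48,1,0,0,0,-0.5,0.4,58,1,0,0,0,-0.5,0.4,66,1,0,0,0,-0.5,0.4,73,1,0,0,0,-0.5,0.4,80,1,0,0,0,-0.5,0.4,86,1,0,0,0,-0.5,0.4,91,1,0,0,0,-0.5,0.4,95,1,0,0,0,-0.5,0.4,98,1,0,0,0,-0.5,0.4,100,1,0,0,0,-0.5,0.4,100,1,0,0,0,-0.5,0.4,100,1])

```text
time: 19.65
tool_pos: [0.5202, 0.0522, 0.1402]
ee_rot: [3.142, 0.0, 3.141]
wrist_force: [-0.3, 0.1, -2.0]
width: 0.0533
finger_force: 30.0
```

arm_command(targets=[0,0,0,0,0,1,1,0,0,0,0,0,2,1,0,0,0,0,0,3,1,0,0,0,0,0,4,1,0,0,0,0,0,5,1,0,0,0,0,0,6,1,0,0,0,0,0,7,1,0,0,0,0,0,7,1,0,0,0,0,0,7,1])

```text
time: 20.55
tool_pos: [0.5201, 0.0522, 0.133]
ee_rot: [3.142, -0.0, 3.141]
wrist_force: [0.3, 0.4, -0.8]
width: 0.0534
finger_force: 30.0
```

arm_command(targets=[0,0,0,0,0,0.7,1,0,0,0,0,0,1.4,1,0,0,0,0,0,2,1,0,0,0,0,0,2,1,0,0,0,0,0,2,1])

```text
time: 21.05
tool_pos: [0.5201, 0.0521, 0.1309]
ee_rot: [3.142, -0.0, 3.141]
wrist_force: [0.2, -0.4, -0.8]
width: 0.0534
finger_force: 30.0
```

arm_command(targets=[0,0,0,0,0,0.5,1,0,0,0,0,0,1,1,0,0,0,0,0,1,1,0,0,0,0,0,1,1])

```text
time: 21.45
tool_pos: [0.5201, 0.0522, 0.1299]
ee_rot: [3.142, -0.0, 3.141]
wrist_force: [0.2, 0.1, -0.8]
width: 0.0531
finger_force: 30.0
```

arm_command(targets=[0,0,0,0,0,0.5,1,0,0,0,0,0,1,1,0,0,0,0,0,1,1,0,0,0,0,0,1,1])

```text
time: 21.85
tool_pos: [0.5204, 0.0521, 0.1298]
ee_rot: [3.142, 0.001, 3.141]
wrist_force: [-1.5, 0.3, 4.8]
width: 0.0532
finger_force: 30.0
```

arm_command(targets=[0,0,0,0,0,-0.5,0.3,0,0,0,0,0,-0.5,-0.3,0,0,0,0,0,-0.5,-1,0,0,0,0,0,-0.5,-1,0,0,0,0,0,-0.5,-1,0,0,0,0,0,-0.5,-1,0,0,0,0,0,-0.5,-1,0,0,0,0,0,-6,-1,0,0,0,0,0,-20,-1,0,0,0,0,0,-45,-1,0,0,0,0,0,-75,-1,0,0,0,0,0,-100,-1,0,0,0,0,0,-110,-1,0,0,0,0,0,-110,-1,0,0,0,0,0,-110,-1,0,0,0,0,0,-110,-1])

```text
time: 23.45
tool_pos: [0.5193, 0.0521, 0.2371]
ee_rot: [3.141, -0.003, 3.141]
wrist_force: [-0.2, 0.2, -0.4]
width: 0.0938
finger_force: 0.0
```

```bash
python3 - <<'E'
from h import *
s=snap('wrist');P=cloud(s,True);mv((.52,.12,.4))
S=P.reshape(-1,3);c=np.array([.5195,.0522]);r=np.hypot(*(S[:,:2]-c).T)
T=S[(r<.03)&(abs(S[:,2]-.148)<.008)];print('lid',len(T),np.median(T[:,2]),T.min(0),T.max(0))
b=snap('scene','h.png');Q=cloud(b)
g=(b['color'].max(2)<40)&(Q[...,2]>.24)&(Q[...,0]>.6)&(Q[...,1]>-.05)&(Q[...,1]<.3);H=Q[g];print('tab',g.sum(),np.percentile(H,[2,50,98],axis=0).round(3).tolist())
v,u=np.nonzero(g);print(u.min(),u.max(),v.min(),v.max())
cv2.imwrite('pics/h.png',cv2.resize(b['color'][120:360,170:430,::-1],None,fx=2.3,fy=2.3,interpolation=2))
E
```

```text
at [0.5193 0.0522 0.2371] rotvec [ 0.01 -0.2  -0.05] shift [-1.000e-01  6.790e+01 -1.629e+02] t 23.5 F [-0.3  0.2  0.1] w 0.0942
lid 3996 0.1481762701588684 [0.49229448 0.02487218 0.14016708] [0.54656741 0.0797075  0.15066593]
tab 1161 [[0.651, 0.065, 0.257], [0.663, 0.142, 0.266], [0.679, 0.187, 0.296]]
197 220 193 263
```

View pics/h.png

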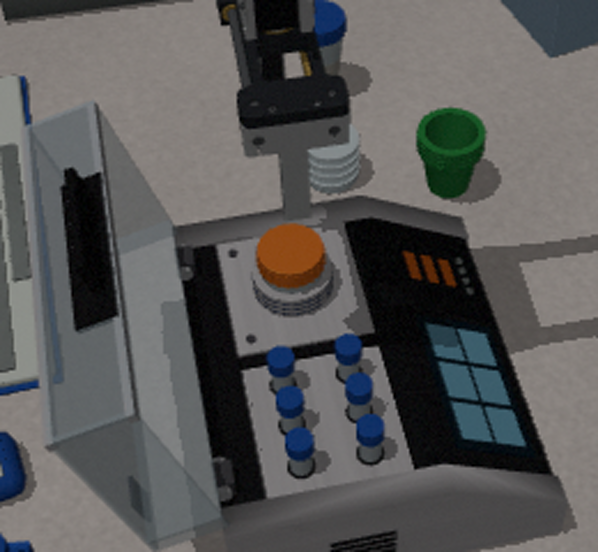

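The cup stands home: the lid at crop (291,255) is level with its top at z 0.148. The open hood's tab is at crop (90,245), about y 0.12. Next I close the fingers and go over behind the tab.

arm_command(targets=[0,0,0,0,0,-25,1,0,0,0,0,10,-60,1,0,0,0,0,25,-90,1,0,0,0,-15,40,-105,1,0,0,0,-40,55,-105,1,0,0,0,-70,65,-105,1,0,0,0,-100,68,-105,1,0,0,0,-130,68,-105,1,0,0,0,-155,68,-105,1,0,0,0,-175,68,-105,1,0,0,0,-188,68,-105,1,0,0,0,-192,68,-105,1,0,0,0,-192,68,-105,1,0,0,0,-192,68,-105,1,0,0,0,-192,68,-105,1,0,0,0,-192,68,-105,1])

```text
time: 25.15
tool_pos: [0.7115, 0.1201, 0.345]
ee_rot: [3.141, 0.001, 3.141]
wrist_force: [0.9, -0.2, 0.2]
width: 0.0005
finger_force: 0.0
```

```bash
python3 - <<'E'
from h import *
mv((.71,.12,.278));s=snap('wrist');P=cloud(s,True);b=snap('side','i.png')
S=P.reshape(-1,3);H=S[(S[:,2]>.2)&(S[:,2]<.33)&(S[:,1]>-.05)&(S[:,1]<.3)&(S[:,0]>.55)]
print(len(H),np.percentile(H,[1,50,99],axis=0).round(3).tolist() if len(H) else '')
g=(s['color'].max(2)<45)&(P[...,2]>.24)&(P[...,2]<.32)&(P[...,0]>.6);T=P[g];print('tab',len(T),np.percentile(T,[2,50,98],axis=0).round(3).tolist() if len(T) else '')
cv2.imwrite('pics/i.png',np.hstack([s['color'][150:480,100:500],cv2.resize(b['color'][60:320,130:400],(343,330))])[:,:,::-1])
for th in np.arange(1.85,-.01,-.1):
    r,h=.188,.016;x=.6045-r*np.cos(th)+h*np.sin(th)+.009;z=.106+r*np.sin(th)+h*np.cos(th);print(round(th,2),int(x*1000+.5),int(z*1000+.5),end=' | ')
E
```

```text
at [0.7115 0.1201 0.345 ] rotvec [ 0.01  0.06 -0.03] shift [ 1.6 -0.1 67. ] t 25.15 F [ 0.9 -0.2  0.2] w 0.0005
28694 [[0.639, -0.017, 0.219], [0.671, 0.123, 0.258], [0.706, 0.263, 0.296]]
tab 6624 [[0.651, 0.062, 0.259], [0.662, 0.123, 0.272], [0.678, 0.184, 0.297]]
1.85 681 282 | 1.75 663 288 | 1.65 644 292 | 1.55 626 294 | 1.45 607 295 | 1.35 588 293 | 1.25 569 289 | 1.15 551 284 | 1.05 534 277 | 0.95 517 268 | 0.85 501 258 | 0.75 487 246 | 0.65 474 233 | 0.55 462 218 | 0.45 451 202 | 0.35 442 185 | 0.25 435 168 | 0.15 430 150 | 0.05 427 131 |
```

View pics/i.png

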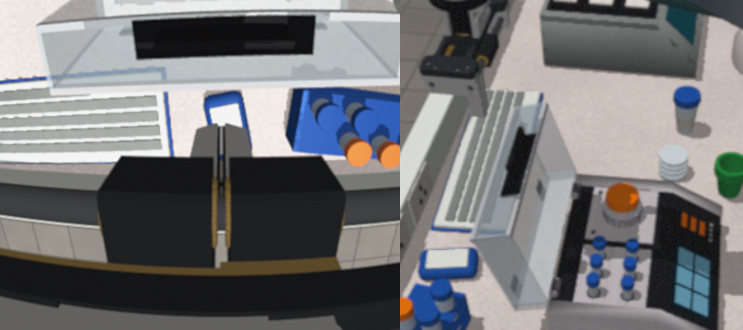

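Left half: the closed fingers are centred behind the tab, which is at (225,37). The right half (side view) shows the gripper behind the hood with the tab clear. Descending and then sweeping.

arm_command(targets=[0,0,0,0,2,15,1,0,0,0,0,2,35,1,0,0,0,0,2,52,1,0,0,0,0,2,62,1,0,0,0,1,2,66,1,0,0,0,6,2,66,1,0,0,0,14,2,66,1,0,0,0,22,2,64,1,0,0,0,30,2,63,1,0,0,0,39,2,60,1,0,0,0,48,2,57,1,0,0,0,57,2,55,1,0,0,0,67,2,53,1,0,0,0,67,2,53,1,0,0,0,67,2,53,1])

```text
time: 26.75
tool_pos: [0.6439, 0.1224, 0.2911]
ee_rot: [3.141, -0.002, 3.141]
wrist_force: [-0.0, 0.5, -0.2]
width: 0.0006
finger_force: 0.0
```

```bash
python3 - <<'E'
from h import *
mv((.626,.122,.294));b=snap('side');Q=cloud(b)
H=Q[(Q[...,2]>.2)&(Q[...,0]>.55)&(Q[...,1]<.3)&(Q[...,1]>-.1)];print(np.percentile(H,[1,50,99],axis=0).round(3).tolist())
E
```

```text
at [0.6439 0.1224 0.2911] rotvec [ 0.04 -0.12 -0.02] shift [17.9 -0.4 -2.9] t 26.75 F [-0.   0.5 -0.2] w 0.0006
[[0.553, -0.016, 0.209], [0.629, 0.17, 0.473], [0.676, 0.266, 0.657]]
```

arm_command(targets=[0,0,0,9,0,-2,1,0,0,0,18,0,-3,1,0,0,0,28,0,-4,1,0,0,0,37,0,-4,1,0,0,0,47,0,-3,1,0,0,0,56,0,-2,1,0,0,0,66,0,0,1,0,0,0,75,0,2,1,0,0,0,84,0,4,1,0,0,0,93,0,7,1,0,0,0,102,0,10,1,0,0,0,110,0,14,1,0,0,0,119,0,18,1,0,0,0,127,0,23,1,0,0,0,135,0,28,1,0,0,0,143,0,33,1,0,0,0,150,0,39,1,0,0,0,157,0,45,1,0,0,0,157,0,45,1,0,0,0,157,0,45,1])

```text
time: 28.8
tool_pos: [0.4874, 0.1225, 0.2451]
ee_rot: [3.141, -0.002, 3.141]
wrist_force: [0.1, 0.5, 0.1]
width: 0.0003
finger_force: 0.0
```

```bash
python3 - <<'E'
from h import *
mv((.474,.122,.233));b=snap('scene','j.png');Q=cloud(b)
cv2.imwrite('pics/j.png',b['color'][100:380,150:450,::-1])
E
```

```text
at [0.4874 0.1225 0.2451] rotvec [ 0.04 -0.13 -0.02] shift [13.3 -0.6 12.1] t 28.8 F [0.1 0.5 0.1] w 0.0003
```

View pics/j.png

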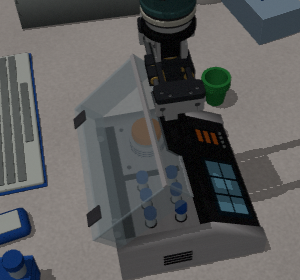

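The hood has followed to about 40°, its front edge by the fingers at (165,100). Continuing down.

arm_command(targets=[0,0,0,7,0,6,1,0,0,0,13,0,12,1,0,0,0,19,0,19,1,0,0,0,25,0,27,1,0,0,0,31,0,35,1,0,0,0,36,0,43,1,0,0,0,41,0,51,1,0,0,0,45,0,60,1,0,0,0,49,0,68,1,0,0,0,52,0,77,1,0,0,0,55,0,86,1,0,0,0,57,0,95,1,0,0,0,58,0,102,1,0,0,0,59,0,109,1,0,0,0,60,0,115,1,0,0,0,60,0,119,1,0,0,0,60,0,121,1,0,0,0,60,0,121,1])

```text
time: 30.65
tool_pos: [0.4282, 0.1222, 0.1246]
ee_rot: [3.142, -0.0, 3.141]
wrist_force: [-0.1, -0.3, 0.4]
width: 0.0007
finger_force: 0.0
```

arm_command(targets=[0,0,0,0,0,1,1,0,0,0,0,0,2,1,0,0,0,0,0,3,1,0,0,0,0,0,3,1,0,0,0,0,0,3,1])

```text
time: 31.15
tool_pos: [0.4284, 0.1222, 0.1223]
ee_rot: [3.141, 0.001, 3.141]
wrist_force: [-0.6, -0.3, 1.4]
width: 0.0003
finger_force: 0.9
```

arm_command(targets=[0,0,0,0,0,1,1,0,0,0,0,0,2,1,0,0,0,0,0,2,1,0,0,0,0,0,2,1])

```text
time: 31.55
tool_pos: [0.4284, 0.1222, 0.1222]
ee_rot: [3.141, 0.002, 3.141]
wrist_force: [-3.7, -0.6, 10.4]
width: 0.0004
finger_force: 5.2
```

At its stop: 10 N with the tip at z 0.122, the shut height. Retreating.

arm_command(targets=[0,0,0,0,0,-3,1,0,0,0,0,0,-10,1,0,0,0,10,0,-30,1,0,0,0,30,0,-60,1,0,0,0,50,0,-95,1,0,0,0,60,0,-125,1,0,0,0,60,0,-140,1,0,0,0,60,0,-140,1,0,0,0,60,0,-140,1,0,0,0,60,0,-140,1])

```text
time: 32.55
tool_pos: [0.3676, 0.1221, 0.2582]
ee_rot: [-3.141, -0.003, 3.141]
wrist_force: [0.6, 0.3, 1.0]
width: 0.0006
finger_force: 0.0
```

```bash
python3 - <<'E'
from h import *
mv((.4,.12,.26));b=snap('side');cv2.imwrite('pics/k.png',b['color'][90:340,130:430,::-1]);Q=cloud(b)
H=Q[(abs(Q[...,0]-.5)<.1)&(abs(Q[...,1]-.12)<.12)&(Q[...,2]>.14)&(Q[...,2]<.2)];print(len(H),np.percentile(H[:,2],[5,50,95]))
E
```

```text
at [0.3676 0.1221 0.2582] rotvec [-0.03 -0.18 -0.06] shift [-32.4  -2.1  -1.9] t 32.55 F [0.6 0.3 1. ] w 0.0006
7422 [0.16130872 0.16421575 0.16728573]
```

View pics/k.png

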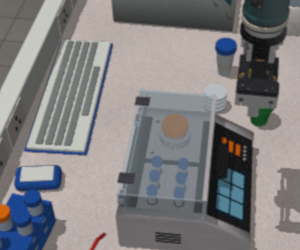

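The hood is shut and flat at z 0.164, with the cup upright under it at (175,128) and the robot clear. Handing in.

```bash
python3 -c "
from bench import robot
print(robot.close_job())"
```

```text
the job is handed in; nothing more can be done
None
```

The sleeve is seated in the well, the orange-lidded cup is nested in it, the hood is shut and the job is handed in at about 33 s; the judge gave no verdict.

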